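# Fit the control knob to the display hob and hold the tap pressed in

### The job

Pick up the loose black oblong knob from the counter and fit it on the bare brass D-shaped spindle of the steel hob: turn it so that its socket's flat (the side with the white pointer line) matches the flat on the spindle, and push it fully home without forcing it. Then press knob and spindle down against the tap's spring, to the bottom of its travel or nearly so, and finish while still holding the knob pressed in; do not let go. Leave the other goods on the counter where they are.

Things in the scene. Friction and masses are not known exactly. Their poses are not given: they have to be found in the camera images.
- knob_center (a point): Centre of the loose black die-cast metal knob, about 260 g, standing upright on the counter: an oblong block 46 mm long (its x), 28 mm across its two parallel grip faces (its y), 38 mm tall (its z, up). This point is half-way up, 19 mm above its underside. White line on top from the middle to the +x end marks the side of the socket's flat. When fully home this point is 1 mm above the spindle's tip.
- knob: The same knob, origin at the centre of its underside, same axes. In the underside is a blind D-shaped socket on the vertical centre line: 18 mm diameter, 18 mm deep, its flat on the +x side, 3.7 mm from the axis. Fully home, the socket's roof sits on the spindle's tip.
- spindle_tip (a point): Centre of the top of the hob's bare brass spindle (z up): a 16 mm D-shaft, 1.5 mm chamfer on its round side, its one flat 3 mm from the axis and facing this point's +x (red mark on the deck on that side). Unpressed it is 115 mm above the counter, 40 mm above the hob's deck; the lowest 10 mm are a 24 mm boss. It cannot turn. The socket fits with 1 mm clearance (0.7 at the flat), turned to within some 15 degrees.
- spindle (a joint): How far the spindle (and spindle_tip with it) is pushed straight down, in m: 0 is up, at rest; 0.008 is fully in. The spring pushes back with about 3 N at the start and 9.5 N when fully in, and lifts the spindle again if let go.
- hob: The steel hob, a box 360 mm (its x, away from the robot) x 300 mm (y), flat deck 75 mm above the counter, fixed but placed anew each time. Origin under its centre. The spindle is at x -130, y -70 mm, its axes parallel to the hob's. Burner at x +55 mm with a pan support 38 mm above the deck, over 75 mm from the spindle.
- red_knob: Bystander: a round red plastic knob, 42 mm diameter, 30 mm tall with a bar grip on top, of another make; not for this hob. Origin under its centre.
- ball_valve: Bystander: a brass ball valve lying on the counter, 56 mm long (x), red lever to +y, 40 mm tall. Origin under its centre.
- screwdriver: Bystander: a screwdriver lying along its x, 190 mm long. Origin under its middle.
- plant_pot: Bystander: a terracotta pot, 100 mm diameter, 90 mm tall. Origin under its centre.
- carton: Bystander: a yellow carton, 70 x 130 x 50 mm. Origin under its centre.
- screw_jar: Bystander: a jar with a green cap, 60 mm diameter, 85 mm tall. Origin under its centre.
Not all that is in view belongs to the job. Of the things shaped like the knob, the black one is meant.

How it is judged:
On the way, in this order (a step that is already met when the one before it is completed fails the run):
1. the knob is lifted clear of the counter (height (world z) of knob_center above 0.045 m), for 0.1 s.
2. the knob sits fully home on the spindle, flats matched (horizontal distance between knob_center and spindle_tip below 0.0025 m and z of knob_center in the frame of spindle_tip between -0.003 and 0.0035 m and angle between the x axis of knob_center and the x axis of spindle_tip, either way round below 0.35 rad and angle between the z axis of knob_center and the z axis of spindle_tip, either way round below 0.12 rad), for 0.2 s.
At the end, for the whole second after the job is handed in: Through the last second: knob fully home (its centre at most 3.5 mm above and 2.5 mm beside the spindle tip, within 0.35 rad of the flat direction, upright within 0.12 rad), spindle held in by more than 5 of its 8 mm, the fingers on the knob (all of step 2 and value of joint spindle above 0.005 m and contact force between the fingers and knob above 1 N); the arm keeps its last pose, push and grip.
It fails at once if another thing on the counter is moved more than 30 mm (distance of any of red_knob, ball_valve, screwdriver, plant_pot, carton, screw_jar from where it was at the start of the episode above 0.03 m).
It fails at once if the knob is forced onto the spindle with more than 60 N (contact force between knob and spindle above 60 N).
It also fails if it takes over 38 s, if anything falls off the work surface, if the arm or the gripper's body presses on something with over 40 N, if the wrist force passes 120 N, or if a joint passes its speed limit or range.

### The arm

A 7-joint arm with a two-finger parallel gripper is mounted at the origin on the work surface. World frame = base frame: x ahead of the robot, y to its left, z up, the work surface at z = 0. Lengths are in m, angles in rad, forces in N, time in s.
With the tool pointing down it reaches from about 0.425 to 0.975 m from the base axis. Payload 16.7 kg.
Tool frame: the origin (TCP) lies midway between the tips of the shut fingers; the grasp point (between the pads) lies 19 mm behind it; x points along the fingers, y is the direction in which the jaws open and shut, and the axes are right-handed (so a half turn about x gives the same grasp; the last joint's range is limited). The gripper opens to 85 mm and grips with 20 to 120 N. Pads are 22 mm wide; open, the fingers measure 114 mm over their backs; the gripper's body (76 mm by 85 mm) begins 54 mm behind the grasp point. The pads swing forward as they close: fully open they stand 13 mm farther back than shut.
Start: joints at [-1.401, 0.426, 0.074, 1.606, -0.034, 1.111, -0.067], TCP at [0.212, 0.641, 0.231] pointing down, gripper open.
Joint ranges: [-2.85, 2.85], [-0.5, 2.14], [-1.23, 1.37], [0.21, 2.46], [-1.02, 4.16], [0.16, 2.05], [-2.73, 2.73]. Speed limits (rad/s): [1.89, 1.89, 2.39, 2.39, 3.01, 3.01, 3.01].

### API

Orientations are given as a 3x3 rotation matrix whose columns are the frame's x, y, z axes.
In Python, from workcell import get_obs, grab_frame, get_calibration, finish_job gives the robot as it stands.
- The arm moves only by the tool move_arm, never from a script. Its argument "commands" is one flat list of numbers, 7 for each row, row after row: the shift along the world's x, y, z in cm, then the turn, a rotation vector about the world's x, y, z in degrees, then the opening, from 0 (shut) to 1 (fully open). A call has 1 to 8 rows; each row is the pose to reach, as a shift and turn from the pose measured when the call began; what a row does not reach only later rows make up. A row lasts 1/10 s, in which the tool goes at most 50 mm and 8.59 degrees, less where a joint would pass 70% of its speed; a pose out of reach is approached as far as the arm can. A call with a gripper value outside its range is refused whole. The fingers move at their own pace and stop on an object; "grip_force" is the grip in N (left out, the last holds). Time passes only in rows, so rows that repeat a pose let the fingers close. It gives the time, the measured TCP pose, the force and the opening at its end, in the units of the state.
- get_obs(): the state, without advancing time (a new reading comes with each control period).
- grab_frame(name): name is "scene" or "top" or "wrist"; returns the picture (400x640x3 uint8, blue, green, red); there is no depth.
- get_calibration(name): a dict with "fx", "fy", "cx", "cy" (pixels), "T" (4x4, takes a point from camera to world coordinates); the wrist camera has in their place "mount" (4x4, takes a point from camera to tool coordinates, whose origin is the TCP and whose axes are the tool frame's). Camera axes: x right, y down, z forward; pixel columns grow to the right and rows downward; lengths in m; the calibration is good to about 2 mm. A picture is of the moment at which its call begins: read the wrist's pose just before it. get_calibration takes no time and is no camera call.
- finish_job(): hands the job in, once; it reports no verdict.
The state is a dict: "clock": time; "joint_positions": joint angles; "qvel": joint speeds; "effort": joint torques, N m; "tool_pos": TCP position; "tool_rot": TCP orientation; "contact_force": force on the tool from outside, world axes, zero at the start; "wrist_torque": the same for the moment, N m; "gripper_width": finger opening in m.
Only numpy, scipy, OpenCV 4.12 (cv2) and the standard library are available. Lean on these libraries where they do the work, as an engineer would, in place of code of your own. Each camera call takes 0.05 s, during which the arm holds its last target.

## Working session

There is one attempt and no reset: what is moved stays moved. The work goes in short steps, Python scripts to look and compute and a tool call to move; the robot and the scene stay as the last step left them, time stands still between calls to the robot, and variables do not carry over. Pictures are saved under pics/ and viewed, and the job is handed in when it is done.

Besides the shell and the picture viewer there is one more tool, called after "Call:" by a JSON object that holds its "name" and its "arguments", one argument or row to a line. move_arm: Moves the arm, as the interface text tells. Its arguments: {"type":"object","properties":{"commands":{"type":"array"},"grip_force":{"type":"number"}},"required":["commands"]}

```bash
mkdir -p pics; ls; python3 - <<'E'
from workcell import *
import cv2
o=get_obs();print(o)
for n in ["scene","top","wrist"]:
    cv2.imwrite(f"pics/{n}0.png",grab_frame(n));print(n,get_calibration(n))
E
```

```text
pics
{'clock': 0.0, 'joint_positions': array([-1.40149112,  0.4267054 ,  0.07384811,  1.60665601, -0.0340843 ,
        1.11082393, -0.06711972]), 'qvel': array([-0.00074022, -0.00111244, -0.00080842, -0.0001941 , -0.00110086,
       -0.00017094, -0.00027526]), 'effort': array([-1.77612419e-03, -9.49838519e+01,  3.75968993e+00, -4.63519478e+01,
        1.92312134e-02,  1.00022630e-02, -5.23505139e-05]), 'tool_pos': array([0.21146187, 0.64055672, 0.23060666]), 'tool_rot': array([[-3.12345945e-04,  3.13473171e-01,  9.49597006e-01],
       [-1.29645588e-03,  9.49596127e-01, -3.13473308e-01],
       [-9.99999111e-01, -1.32902274e-03,  1.09801638e-04]]), 'contact_force': array([-0.03673954, -0.57840584, -0.31840134]), 'wrist_torque': array([0.00180152, 0.01357433, 0.00675948]), 'gripper_width': 0.0854905644800499}
scene {'fx': 442.35045187882565, 'fy': 442.35045187882565, 'cx': 321.4647753164024, 'cy': 201.8972181202512, 'T': array([[ 0.30935439,  0.7795421 , -0.54462279,  1.22027782],
       [ 0.95091777, -0.24910966,  0.18357498, -0.31900474],
       [ 0.00743363, -0.57468121, -0.8183436
[... 197 characters left out ...]
[[-0.01044702, -0.98478024,  0.17348989,  0.44956834],
       [-0.99991957,  0.01153598,  0.00526959, -0.11916367],
       [-0.00719077, -0.17342089, -0.98482155,  1.01778989],
       [ 0.        ,  0.        ,  0.        ,  1.        ]])}
wrist {'fx': 279.38110431703626, 'fy': 279.38110431703626, 'cx': 320.0109757747611, 'cy': 193.79398722136483, 'mount': array([[-7.24030260e-04, -2.60118320e-01,  9.65576478e-01,
        -1.41851925e-01],
       [ 9.99999738e-01, -1.84012371e-04,  7.00270871e-04,
        -3.09042000e-04],
       [-4.47526549e-06,  9.65576732e-01,  2.60118385e-01,
        -6.51858202e-02],
       [ 0.00000000e+00,  0.00000000e+00,  0.00000000e+00,
         1.00000000e+00]])}
```

View pics/scene0.png

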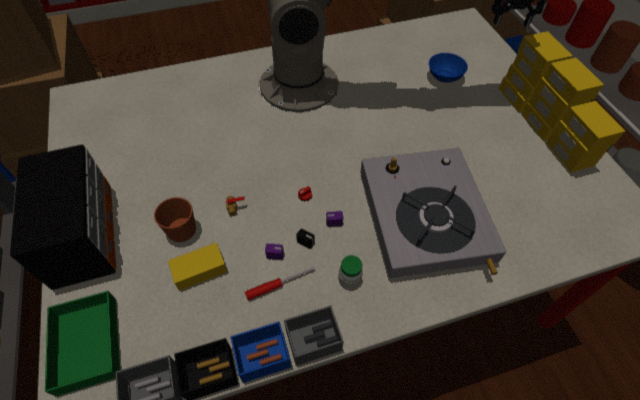

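View pics/top0.png

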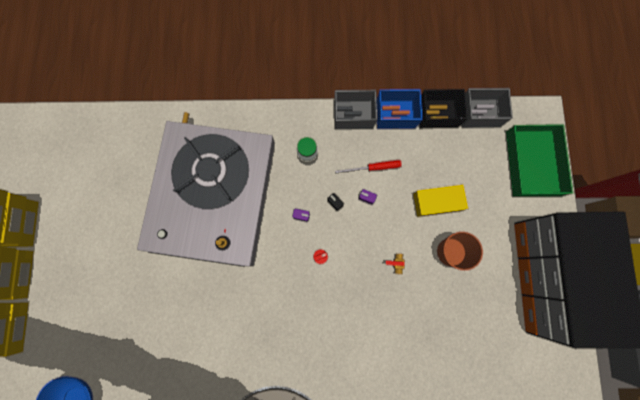

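View pics/wrist0.png

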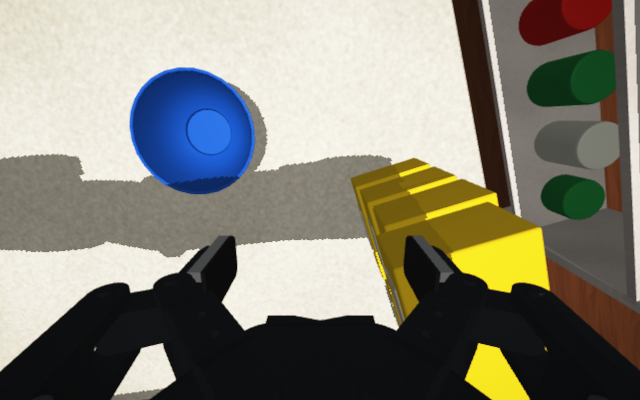

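```bash
cat > h.py <<'E'
import numpy as np,cv2
from workcell import *
def ray(n,u,v,z,T=None):
    c=get_calibration(n); 
    if T is None: T=c['T']
    d=T[:3,:3]@np.array([(u-c['cx'])/c['fx'],(v-c['cy'])/c['fy'],1]); o=T[:3,3]
    return o+d*(z-o[2])/d[2]
def wristT():
    o=get_obs();T=np.eye(4);T[:3,:3]=o['tool_rot'];T[:3,3]=o['tool_pos'];return T@get_calibration('wrist')['mount']
def proj(n,p,T=None):
    c=get_calibration(n)
    if T is None: T=c['T']
    q=np.linalg.inv(T)@np.append(p,1); return q[0]/q[2]*c['fx']+c['cx'],q[1]/q[2]*c['fy']+c['cy']
E
python3 - <<'E'
from h import *
a=cv2.imread('pics/top0.png');b=cv2.imread('pics/scene0.png')
r=lambda i,x,y,w,h,s:cv2.resize(i[y:y+h,x:x+w],None,fx=s,fy=s,interpolation=cv2.INTER_NEAREST)
A=np.hstack([r(a,315,180,40,40,7),r(a,200,215,40,40,7)])
B=np.hstack([r(b,286,218,40,40,7),r(b,373,145,40,40,7)])
cv2.imwrite('pics/z.png',np.vstack([A,B]))
print(ray('top',335,200,.038),ray('top',222,238,.115),ray('top',225,231,.075))
print(ray('scene',306,235,.038),ray('scene',393,159,.115))
E
```

```text
[ 0.63040866 -0.16240263  0.038     ] [0.5231911  0.12440444 0.115     ] [0.54463099 0.1279902  0.075     ]
[ 0.63047357 -0.16275806  0.038     ] [0.51238872 0.12980906 0.115     ]
```

View pics/z.png

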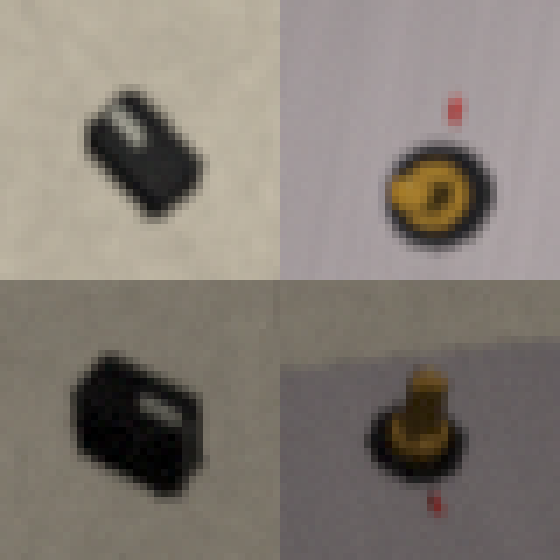

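Call:
{"name": "move_arm", "arguments": {
  "commands": [30,-51,2,0,0,-94,1,30,-51,2,0,0,-94,1,30,-51,2,0,0,-94,1,30,-51,2,0,0,-94,1,30,-51,2,0,0,-94,1,30,-51,2,0,0,-94,1,30,-51,2,0,0,-94,1,30,-51,2,0,0,-94,1]
}}

```text
clock: 0.95
tool_pos: [0.4147, 0.2944, 0.2446]
tool_rot: [[-0.001, 0.999, 0.046], [0.0, 0.046, -0.999], [-1.0, -0.001, -0.001]]
contact_force: [1.3, 1.3, 0.1]
gripper_width: 0.0855
```

Call:
{"name": "move_arm", "arguments": {
  "commands": [9.7,-16.4,0.5,0,0,-25,1,9.7,-16.4,0.5,0,0,-25,1,9.7,-16.4,0.5,0,0,-25,1,9.7,-16.4,0.5,0,0,-25,1,9.7,-16.4,0.5,0,0,-25,1,9.7,-16.4,0.5,0,0,-25,1]
}}

```text
clock: 1.55
tool_pos: [0.5119, 0.1295, 0.2495]
tool_rot: [[-0.001, 0.924, -0.382], [0.001, -0.382, -0.924], [-1.0, -0.001, -0.0]]
contact_force: [-0.1, -0.1, 0.2]
gripper_width: 0.0856
```

```bash
python3 - <<'E'
from h import *
T=wristT();np.save('T1.npy',T);i=grab_frame('wrist');cv2.imwrite('pics/w1.png',i);o=get_obs();print(o['tool_pos'],o['qvel'])
E
```

```text
[0.51145244 0.1305882  0.24936507] [-0.01999419 -0.00360963 -0.01539355  0.00292153  0.00036092 -0.00047722
 -0.0002972 ]
```

View pics/w1.png

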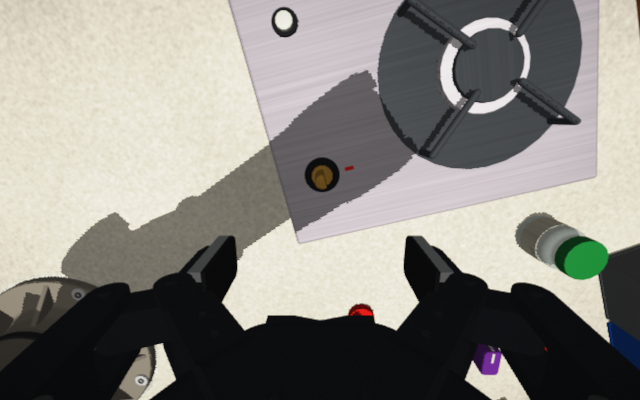

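```bash
python3 - <<'E'
from h import *
T=np.load('T1.npy');i=cv2.imread('pics/w1.png')
cv2.imwrite('pics/z1.png',cv2.resize(i[140:210,280:370],None,fx=8,fy=8,interpolation=cv2.INTER_CUBIC))
R=lambda u,v,z:ray('wrist',u,v,z,T)
for m in [[(300,243),(229,0)],[(300,243),(597,176)],[(597,176),(600,0)]]:
    a,b=[R(*p,.075) for p in m];d=b-a;print(a,b,np.degrees(np.arctan2(d[1],d[0])))
a=R(300,243,.075)
print('red',R(349,168,.075))
for y in (-10,-11,-12):
    c,s=np.cos(np.radians(y)),np.sin(np.radians(y));print(y,a[:2]+np.array([c*.05-s*.08,s*.05+c*.08]))
E
```

```text
[0.45809038 0.06286985 0.075     ] [0.4975226  0.32905003 0.075     ] 81.5734266444499
[0.45809038 0.06286985 0.075     ] [0.80772647 0.00903176 0.075     ] -8.75383286449368
[0.80772647 0.00903176 0.075     ] [0.83619537 0.18878256 0.075     ] 81.0002568092337
red [0.54713458 0.12692321 0.075     ]
-10 [0.52122262 0.13297206]
-11 [0.52243646 0.13185957]
-12 [0.52363069 0.13072607]
```

View pics/z1.png

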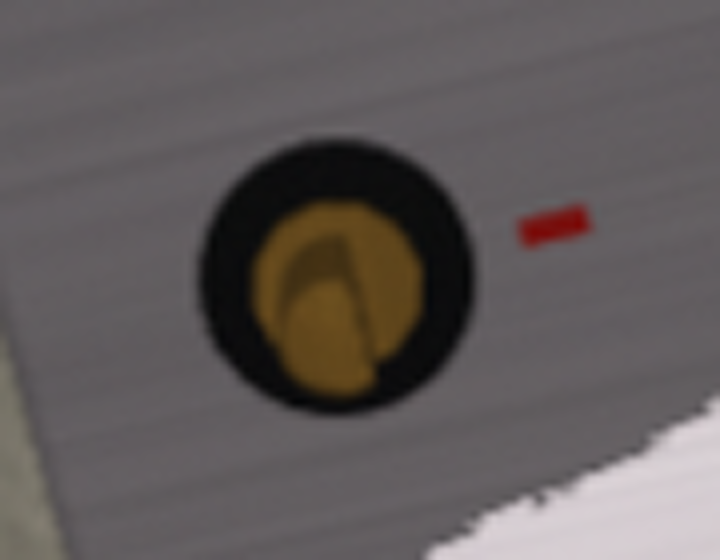

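```bash
python3 - <<'E'
from h import *
T=np.load('T1.npy')
R=lambda u,v,z:ray('wrist',u,v,z,T)
print(R(322.1,174.6,.075),R(322.2,175.4,.085),R(322.7,181.6,.115))
p=[.5196,.1344]
for z in(.075,.085,.115):print(proj('wrist',p+[z],T), proj('top',p+[z]),proj('scene',p+[z]))
print(ray('top',222.5,242,.075),ray('top',218.5,242,.115),ray('top',225,230.5,.075),ray('scene',394,159,.115),ray('scene',392.5,208-0,.075))
E
```

```text
[0.51578108 0.13158929 0.075     ] [0.51622351 0.13254272 0.085     ] [0.51633935 0.13203655 0.115     ]
(np.float64(324.24563604196527), np.float64(171.12133598202098)) (np.float64(222.2129031773971), np.float64(240.6361896657663)) (np.float64(393.5235086546938), np.float64(169.5582705790683))
(np.float64(324.37100797658127), np.float64(172.74364703798042)) (np.float64(221.17926947065132), np.float64(240.3581866940542)) (np.float64(394.0164548921849), np.float64(167.33591075254202))
(np.float64(324.7986742805757), np.float64(178.27764294668418)) (np.float64(217.94302928812988), np.float64(239.48777739717923)) (np.float64(395.5343824292611), np.float64(160.49260630793282))
[0.51605637 0.13352822 0.075     ] [0.51334449 0.132779   0.115     ] [0.54594026 0.12803452 0.075     ] [0.51324134 0.13248786 0.115     ] [0.64207071 0.07846663 0.075     ]
```

Call:
{"name": "move_arm", "arguments": {
  "commands": [11.8,-29.2,0,0,0,-30,1,11.8,-29.2,0,0,0,-30,1,11.8,-29.2,0,0,0,-30,1,11.8,-29.2,0,0,0,-30,1,11.8,-29.2,-3,0,0,-30,1,11.8,-29.2,-6,0,0,-30,1,11.8,-29.2,-7,0,0,-30,1,11.8,-29.2,-7,0,0,-30,1]
}}

```text
clock: 2.4
tool_pos: [0.6281, -0.1632, 0.1753]
tool_rot: [[-0.006, 0.609, -0.793], [0.0, -0.793, -0.609], [-1.0, -0.004, 0.004]]
contact_force: [-0.6, 1.2, -0.3]
gripper_width: 0.0856
```

```bash
python3 - <<'E'
from h import *
T=wristT();np.save('T2.npy',T);i=grab_frame('wrist');cv2.imwrite('pics/w2.png',i);o=get_obs();print(o['tool_pos'],o['tool_rot'])
E
```

```text
[ 0.62861425 -0.16146866  0.17712591] [[-0.0043244   0.60993438 -0.79244013]
 [ 0.00105613 -0.79244431 -0.60994336]
 [-0.99999009 -0.00347456  0.00278267]]
```

View pics/w2.png

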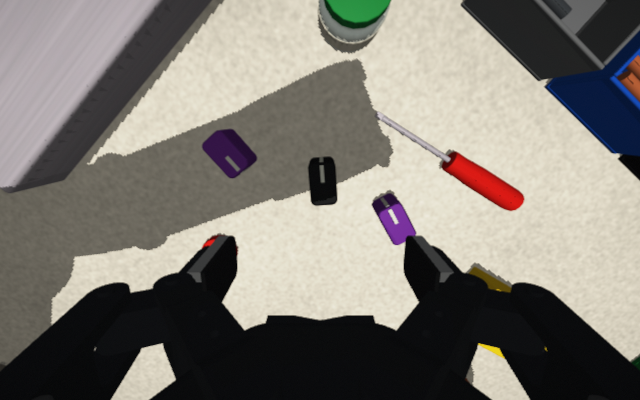

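```bash
python3 - <<'E'
from h import *
T=np.load('T2.npy');i=cv2.imread('pics/w2.png')
c=i[140:220,290:360];cv2.imwrite('pics/z2.png',cv2.resize(c,None,fx=8,fy=8,interpolation=cv2.INTER_CUBIC))
E
```

```text
(no output)
```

View pics/z2.png

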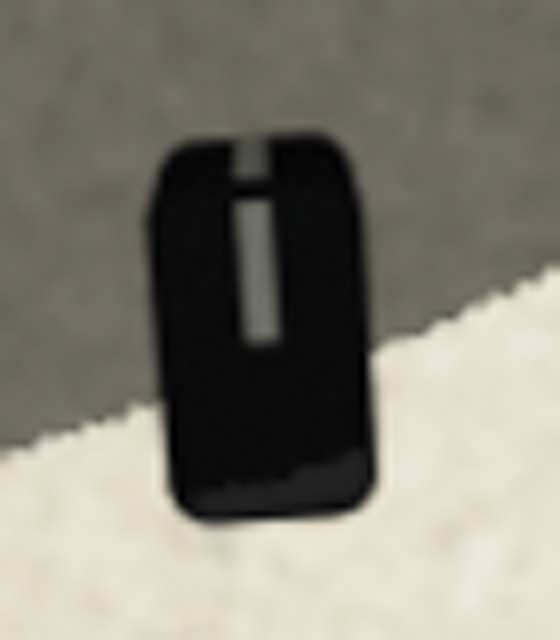

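```bash
python3 - <<'E'
from h import *
T=np.load('T2.npy')
R=lambda u,v,z=.038:ray('wrist',290+u/8,140+v/8,z,T)
def seg(a,b):
    p,q=R(*a),R(*b);d=p-q;print(p,q,np.linalg.norm(d)*1e3,np.degrees(np.arctan2(d[1],d[0])))
seg((252,200),(261,345));seg((256,230),(273.5,485));seg((252,187),(273,520));seg((152,250),(170,450));seg((362,250),(374,450))
print(R(261,345), (R(252,187)+R(273,520))/2)
seg((158,320),(368,310))
E
```

```text
[ 0.64498424 -0.15205517  0.038     ] [ 0.63085769 -0.16438437  0.038     ] 18.750165570816563 41.11343106115403
[ 0.64226605 -0.15478508  0.038     ] [ 0.61704324 -0.17709843  0.038     ] 33.67603734531491 41.497566444529205
[ 0.64628881 -0.15105085  0.038     ] [ 0.61322598 -0.1799699   0.038     ] 43.925647936427 41.17520890543171
[ 0.63221387 -0.14591222  0.038     ] [ 0.61260417 -0.16356367  0.038     ] 26.383979164617195 41.99161150071265
[ 0.64841214 -0.16698105  0.038     ] [ 0.62873208 -0.18452445  0.038     ] 26.36428325611717 41.714762239671906
[ 0.63085769 -0.16438437  0.038     ] [ 0.62975739 -0.16551038  0.038     ]
[ 0.62543454 -0.15196318  0.038     ] [ 0.64279393 -0.17239787  0.038     ] 26.812774870580146 130.3480789080565
```

Call:
{"name": "move_arm", "arguments": {
  "commands": [0.15,-0.25,-5,0,0,3.7,0.6,0.15,-0.25,-9,0,0,3.7,0.6,0.15,-0.25,-11,0,0,3.7,0.6,0.15,-0.25,-11,0,0,3.7,0.6,0.15,-0.25,-11,0,0,3.7,0.6]
}}

```text
clock: 2.95
tool_pos: [0.6309, -0.1626, 0.0684]
tool_rot: [[-0.003, 0.661, -0.75], [0.001, -0.75, -0.661], [-1.0, -0.003, 0.002]]
contact_force: [0.2, -0.2, 0.4]
gripper_width: 0.051
```

```bash
python3 - <<'E'
from h import *
T=wristT();np.save('T3.npy',T);i=grab_frame('wrist');cv2.imwrite('pics/w3.png',i);o=get_obs();print(o['clock'],o['tool_pos'],o['tool_rot'])
print(proj('wrist',[.6302,-.164,.038],T))
E
```

```text
3.0 [ 0.63128931 -0.16308099  0.06902948] [[-2.16675519e-03  6.60828547e-01 -7.50533767e-01]
 [ 8.31539852e-04 -7.50534079e-01 -6.60831222e-01]
 [-9.99997307e-01 -2.05595822e-03  1.07671834e-03]]
(np.float64(320.22758333148647), np.float64(224.31248085821352))
```

View pics/w3.png

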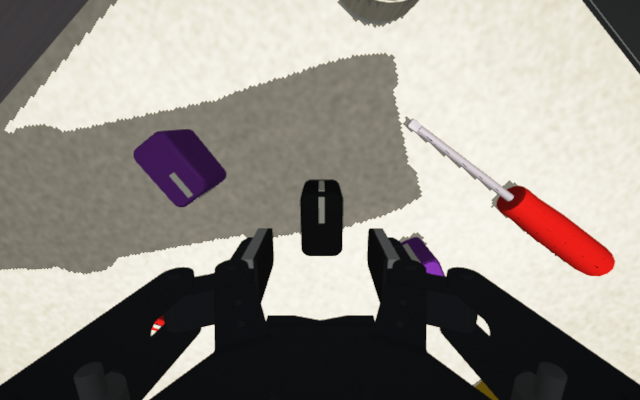

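Call:
{"name": "move_arm", "arguments": {
  "commands": [-0.1,-0.1,-3,0,0,0,0.6,-0.1,-0.1,-6.1,0,0,0,0.6,-0.1,-0.1,-6.1,0,0,0,0.6,-0.1,-0.1,-6.1,0,0,0,0.2,-0.1,-0.1,-6.1,0,0,0,0,-0.1,-0.1,-6.1,0,0,0,0,-0.1,-0.1,-6.1,0,0,0,0,-0.1,-0.1,-6.1,0,0,0,0],
  "grip_force": 60
}}

```text
clock: 3.8
tool_pos: [0.6317, -0.1644, 0.0105]
tool_rot: [[0.001, 0.661, -0.751], [0.001, -0.751, -0.661], [-1.0, 0.0, -0.001]]
contact_force: [-0.9, 2.0, 9.4]
gripper_width: 0.0269
```

Call:
{"name": "move_arm", "arguments": {
  "commands": [0,0,5,0,0,0,0,0,0,10,0,0,0,0,0,0,15,0,0,-8,0,-3,6,18,0,0,-16,0,-4,11,20,0,0,-24,0,-6,16,20,0,0,-32,0,-8,21,20,0,0,-40,0,-10,25,20,0,0,-48,0]
}}

```text
clock: 4.6
tool_pos: [0.5473, 0.0517, 0.211]
tool_rot: [[0.003, -0.107, -0.994], [0.002, -0.994, 0.107], [-1.0, -0.002, -0.002]]
contact_force: [1.0, 1.4, -3.6]
gripper_width: 0.0269
```

Call:
{"name": "move_arm", "arguments": {
  "commands": [-1.6,4.6,0,0,0,-4,0,-1.6,4.6,0,0,0,-4,0,-1.6,4.6,0,0,0,-4,0,-1.6,4.6,0,0,0,-4,0]
}}

```text
clock: 5.0
tool_pos: [0.5316, 0.097, 0.2117]
tool_rot: [[0.004, -0.176, -0.984], [0.002, -0.984, 0.176], [-1.0, -0.003, -0.003]]
contact_force: [0.8, -0.2, -2.1]
gripper_width: 0.0269
```

```bash
python3 - <<'E'
from h import *
T=wristT();np.save('T4.npy',T);o=get_obs();i=grab_frame('wrist');cv2.imwrite('pics/w4.png',i);print(o['clock'],o['tool_pos'],o['tool_rot'],o['contact_force'],o['gripper_width'])
cv2.imwrite('pics/t4.png',grab_frame('top'));cv2.imwrite('pics/s4.png',grab_frame('scene'))
E
```

```text
5.0 [0.53156296 0.0970182  0.21170321] [[ 0.0036126  -0.17630895 -0.98432825]
 [ 0.00232736 -0.98433053  0.1763179 ]
 [-0.99999077 -0.00292785 -0.00314566]] [ 0.83264375 -0.15008817 -2.11254078] 0.02689486595990425
```

View pics/w4.png

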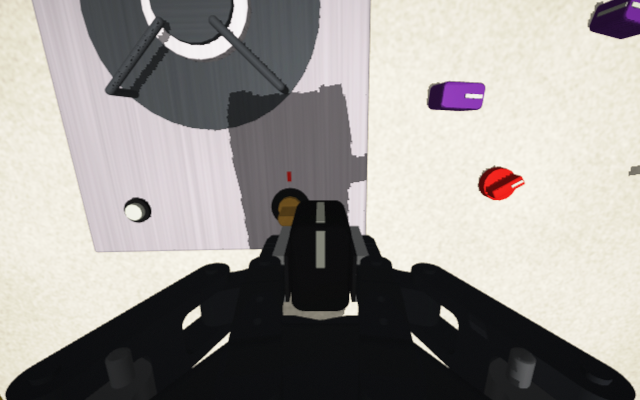

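```bash
python3 - <<'E'
from h import *
T=np.load('T4.npy');i=cv2.imread('pics/w4.png')
R=lambda u,v,z:ray('wrist',u,v,z,T)
hsv=cv2.cvtColor(i,cv2.COLOR_BGR2HSV)
m=((hsv[...,0]<8)|(hsv[...,0]>172))&(hsv[...,1]>150);m[:, :270]=0;m[:,310:]=0;m[:160]=0;m[190:]=0
ys,xs=np.nonzero(m);print('red',xs.mean(),ys.mean(),R(xs.mean(),ys.mean(),.075))
tcp=np.array([0.53156296,0.0970182,0.21170321])
for q in [(320,268),(320,231),(320,226),(320,310)]:print(R(*q,tcp[2]+.0275)-tcp)
a,b=R(95,251,.075),R(248,248.5,.075);print(a,b,np.degrees(np.arctan2(*(a-b)[:2][::-1]))-90)
a,b=R(40,20,.075),R(95,251,.075);print(np.degrees(np.arctan2(*(a-b)[:2][::-1])))
cv2.imwrite('pics/z4.png',cv2.resize(i[165:320,260:375],None,fx=5,fy=5,interpolation=cv2.INTER_CUBIC)[:800])
t=cv2.imread('pics/t4.png');s=cv2.imread('pics/s4.png')
r=lambda i,x,y,w,h,s:cv2.resize(i[y:y+h,x:x+w],None,fx=s,fy=s,interpolation=cv2.INTER_NEAREST)
cv2.imwrite('pics/zz4.png',np.hstack([r(t,190,200,80,80,5),r(s,350,110,80,80,5)]))
E
```

```text
red 288.741935483871 175.67741935483872 [0.54765029 0.1266095  0.075     ]
[ 8.16052538e-05 -3.90316943e-04  2.75000000e-02]
[ 0.01790884 -0.00358353  0.0275    ]
[ 0.0202188  -0.00399729  0.0275    ]
[-0.02186137  0.00354011  0.0275    ]
[0.50276392 0.35272967 0.075     ] [0.47638999 0.18686203 0.075     ] -9.034733209727094
-9.51788627171808
```

View pics/z4.png

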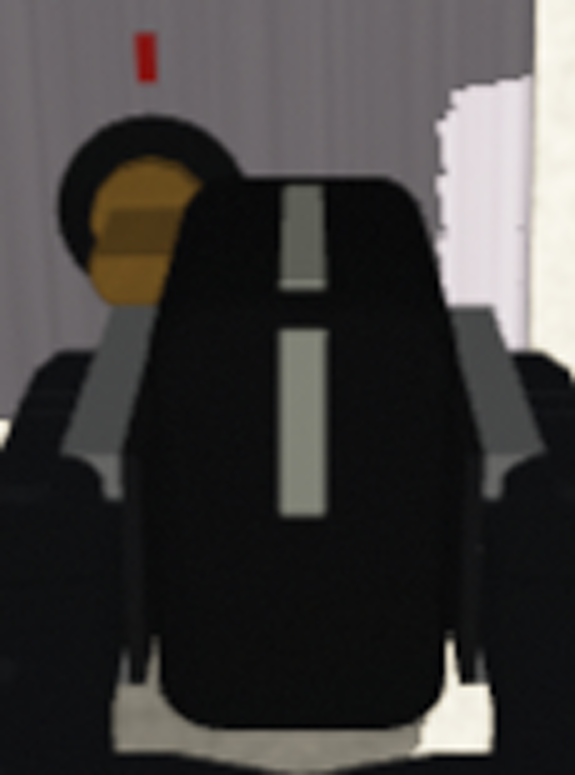

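View pics/zz4.png

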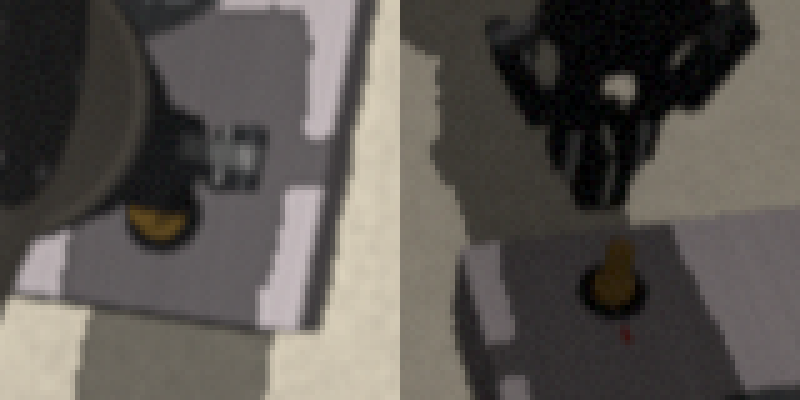

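```bash
python3 - <<'E'
from h import *
T=np.load('T4.npy')
R=lambda u,v,z:ray('wrist',260+u/5,165+v/5,z,T)
r=R(147,57,.075);y=np.radians(-9.2);d=np.array([np.cos(y),np.sin(y)])
print('ring',R(155,210,.075),'boss',R(152,217,.085),'tip',R(137,272,.115))
print('red-based',r[:2]-.031*d, 'flat y line',R(137,255,.115)[:2]-.003*d)
for p in ([.516,.132],):
  for z in(.075,.085,.115):
    u,v=proj('wrist',p+[z],T);print(z,(u-260)*5,(v-165)*5)
E
```

```text
ring [0.51460685 0.13109975 0.075     ] boss [0.51618124 0.13033116 0.085     ] tip [0.51531605 0.13003912 0.115     ]
red-based [0.51620042 0.13106012] flat y line [0.51554443 0.12984832]
0.075 149.43092257337725 204.4551103882617
0.085 144.09371795872602 219.2209638469707
0.115 125.63740753530993 270.28199574979595
```

Call:
{"name": "move_arm", "arguments": {
  "commands": [-4,3,0,0,0,1,0,-6.1,4.1,-2,0,0,1,0,-6.1,4.1,-4,0,0,1,0,-6.1,4.1,-4,0,0,1,0,-6.1,4.1,-4,0,0,1,0,-6.1,4.1,-4,0,0,1,0]
}}

```text
clock: 5.75
tool_pos: [0.4719, 0.1361, 0.1722]
tool_rot: [[0.004, -0.164, -0.987], [0.002, -0.987, 0.164], [-1.0, -0.003, -0.004]]
contact_force: [0.5, -0.6, -1.5]
gripper_width: 0.0269
```

```bash
python3 - <<'E'
from h import *
T=wristT();np.save('T5.npy',T);o=get_obs();i=grab_frame('wrist');cv2.imwrite('pics/w5.png',i);print(o['clock'],repr(o['tool_pos']),o['tool_rot'],o['contact_force'],o['gripper_width'])
t=grab_frame('top');s=grab_frame('scene');cv2.imwrite('pics/t5.png',t);cv2.imwrite('pics/s5.png',s)
cv2.imwrite('pics/z5.png',cv2.resize(i[110:320,240:400],None,fx=4,fy=4,interpolation=cv2.INTER_CUBIC)[:600])
r=lambda i,x,y,w,h,s:cv2.resize(i[y:y+h,x:x+w],None,fx=s,fy=s,interpolation=cv2.INTER_NEAREST)
cv2.imwrite('pics/zz5.png',np.hstack([r(t,190,200,80,80,5),r(s,350,110,80,80,5)]))
E
```

```text
5.75 array([0.47189091, 0.13608269, 0.17222488]) [[ 0.00438484 -0.16363633 -0.98651099]
 [ 0.00189868 -0.98651733  0.16364582]
 [-0.99998858 -0.00259063 -0.00401503]] [ 0.54137547 -0.5608346  -1.46314343] 0.02690477654374951
```

View pics/z5.png

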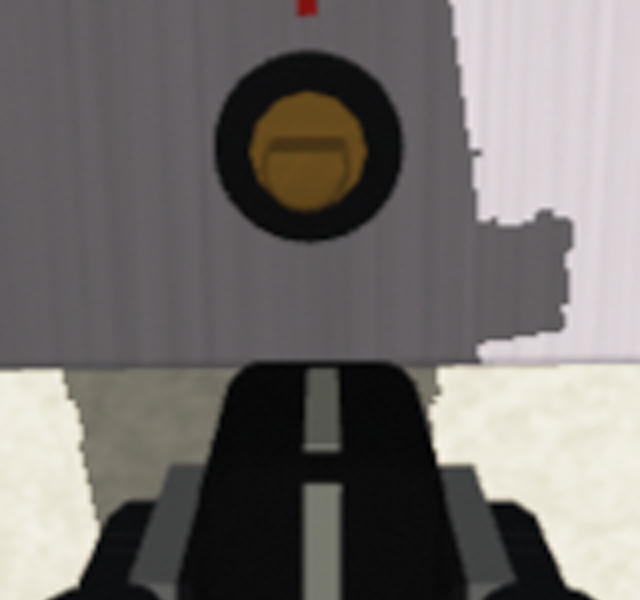

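View pics/zz5.png

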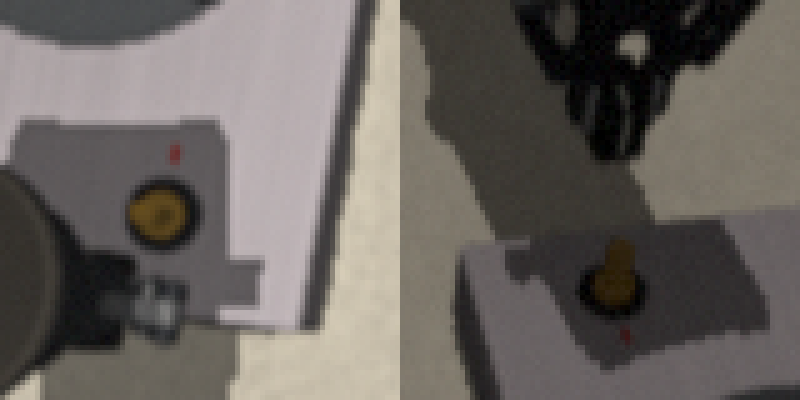

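```bash
python3 - <<'E'
from h import *
T=np.load('T5.npy');tcp=np.array([0.47189091,0.13608269,0.17222488])
R=lambda u,v,z:ray('wrist',240+u/4,110+v/4,z,T)
for n,q in dict(ring=(309,146,.075),boss=(308,152,.085),tip=(305,168.3,.115)).items():print(n,R(*q))
a=R(249,147,.085);b=R(367,147,.085);print(np.linalg.norm(a-b))
i=cv2.imread('pics/w5.png');g=cv2.cvtColor(i,cv2.COLOR_BGR2GRAY)
m=g>95;m[:230]=0;m[:,:310]=0;m[:,332:]=0;m[320:]=0
n,l,st,c=cv2.connectedComponentsWithStats(m.astype(np.uint8))
print(st,c)
z=tcp[2]+.0275
for q in [(320.5,268),(320.5,231)]:print(ray('wrist',*q,z,T)-tcp)
h=(R(0,365,.075),R(600,362,.075))
print(np.degrees(np.arctan2(*(h[0]-h[1])[:2][::-1]))-90)
E
```

```text
ring [0.51535698 0.13128363 0.075     ]
boss [0.51507519 0.13140744 0.085     ]
tip [0.51511567 0.13152434 0.115     ]
0.023982457708578122
[[     0      0    640    400 255568]
 [   317    231      8     37    262]
 [   310    311     22      9    170]] [[319.49883788 199.37300836]
 [320.04580153 248.82824427]
 [320.40588235 314.38823529]]
[ 2.27987519e-05 -6.06061756e-04  2.75000000e-02]
[ 0.01788426 -0.00356047  0.0275    ]
-9.064873738099564
```

Call:
{"name": "move_arm", "arguments": {
  "commands": [4.36,-0.42,0,-0.1,0.2,0.3,0,4.36,-0.42,-2,-0.1,0.2,0.3,0,4.36,-0.42,-3.5,-0.1,0.2,0.3,0,4.36,-0.42,-3.5,-0.1,0.2,0.3,0,4.36,-0.42,-3.5,-0.1,0.2,0.3,0]
}}

```text
clock: 6.4
tool_pos: [0.5144, 0.1322, 0.137]
tool_rot: [[-0.0, -0.158, -0.987], [0.0, -0.987, 0.158], [-1.0, -0.0, 0.0]]
contact_force: [-1.7, 0.1, -2.9]
gripper_width: 0.0268
```

```bash
python3 - <<'E'
from h import *
T=wristT();o=get_obs();i=grab_frame('wrist');cv2.imwrite('pics/w6.png',i);print(o['clock'],repr(o['tool_pos']),o['tool_rot'],o['contact_force'],o['gripper_width'])
t=grab_frame('top');s=grab_frame('scene');cv2.imwrite('pics/t6.png',t);cv2.imwrite('pics/s6.png',s)
r=lambda i,x,y,w,h,s:cv2.resize(i[y:y+h,x:x+w],None,fx=s,fy=s,interpolation=cv2.INTER_NEAREST)
cv2.imwrite('pics/zz6.png',np.hstack([r(t,190,200,80,80,5),r(s,350,110,80,80,5)]))
E
```

```text
6.4 array([0.51443756, 0.13218947, 0.13698322]) [[-3.58636996e-04 -1.57706505e-01 -9.87485964e-01]
 [ 7.70036334e-05 -9.87486029e-01  1.57706487e-01]
 [-9.99999933e-01 -1.94806264e-05  3.66292997e-04]] [-1.6625695   0.12103996 -2.93422147] 0.026782247822130248
```

View pics/zz6.png

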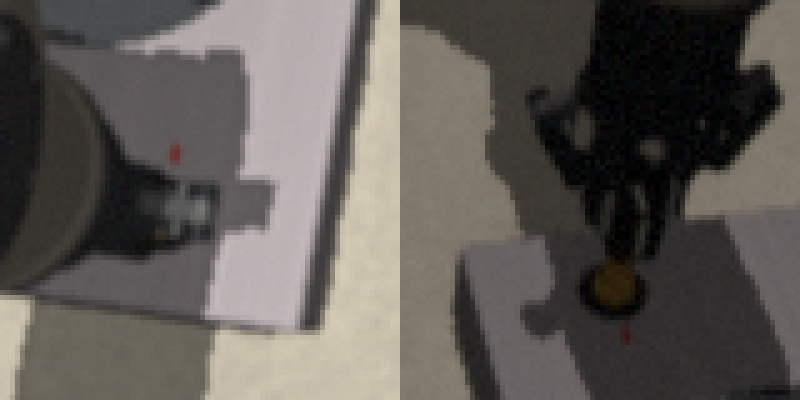

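Call:
{"name": "move_arm", "arguments": {
  "commands": [0.1,-0.03,-0.5,0,0,0,0,0.1,-0.03,-0.8,0,0,0,0,0.1,-0.03,-0.8,0,0,0,0,0.1,-0.03,-0.8,0,0,0,0]
}}

```text
clock: 6.95
tool_pos: [0.516, 0.1325, 0.1296]
tool_rot: [[0.001, -0.157, -0.988], [0.001, -0.988, 0.157], [-1.0, -0.001, -0.001]]
contact_force: [0.0, 0.7, -3.3]
gripper_width: 0.0271
```

Call:
{"name": "move_arm", "arguments": {
  "commands": [-0.05,-0.06,0,0,0,0,0,-0.05,-0.06,-0.2,0,0,0,0,-0.05,-0.06,-0.4,0,0,0,0,-0.05,-0.06,-0.6,0,0,0,0,-0.05,-0.06,-0.6,0,0,0,0]
}}

```text
clock: 7.45
tool_pos: [0.5155, 0.1318, 0.1234]
tool_rot: [[0.001, -0.157, -0.988], [0.001, -0.988, 0.157], [-1.0, -0.001, -0.001]]
contact_force: [0.0, 0.2, -0.1]
gripper_width: 0.027
```

Call:
{"name": "move_arm", "arguments": {
  "commands": [0,0,-0.15,0,0,0,0,0,0,-0.3,0,0,0,0,0,0,-0.3,0,0,0,0]
}}

```text
clock: 7.75
tool_pos: [0.5156, 0.1319, 0.1204]
tool_rot: [[0.001, -0.157, -0.988], [0.001, -0.988, 0.157], [-1.0, -0.001, -0.001]]
contact_force: [-0.4, -0.3, 3.0]
gripper_width: 0.0271
```

Call:
{"name": "move_arm", "arguments": {
  "commands": [0.05,-0.01,0,0,0,0,0,0.1,-0.02,0,0,0,0,0,0.1,-0.02,0,0,0,0,0]
}}

```text
clock: 8.05
tool_pos: [0.5164, 0.1316, 0.1202]
tool_rot: [[0.001, -0.157, -0.988], [0.001, -0.988, 0.157], [-1.0, -0.001, -0.001]]
contact_force: [0.3, -0.1, -3.1]
gripper_width: 0.0272
```

```bash
python3 - <<'E'
from h import *
T=wristT();o=get_obs();i=grab_frame('wrist');cv2.imwrite('pics/w7.png',i);print(o['clock'],repr(o['tool_pos']),o['contact_force'],o['wrist_torque'])
t=grab_frame('top');s=grab_frame('scene');cv2.imwrite('pics/t7.png',t);cv2.imwrite('pics/s7.png',s)
r=lambda i,x,y,w,h,s:cv2.resize(i[y:y+h,x:x+w],None,fx=s,fy=s,interpolation=cv2.INTER_CUBIC)
cv2.imwrite('pics/zz7.png',np.hstack([r(i,260,190,120,130,4)[:500],r(s,365,130,60,60,8)[:500][:480].repeat(1,0) if False else cv2.resize(s[135:195,365:425],(500,500))]) if False else r(i,260,190,120,130,4))
cv2.imwrite('pics/zs7.png',r(s,360,120,70,70,8))
E
```

```text
8.05 array([0.51644965, 0.13157542, 0.12019806]) [ 0.25352436 -0.13359746 -3.06485613] [ 0.01243935 -0.04503641 -0.01458783]
```

View pics/zz7.png

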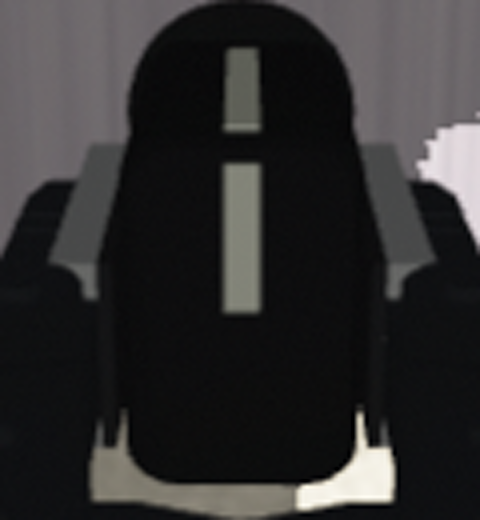

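View pics/zs7.png

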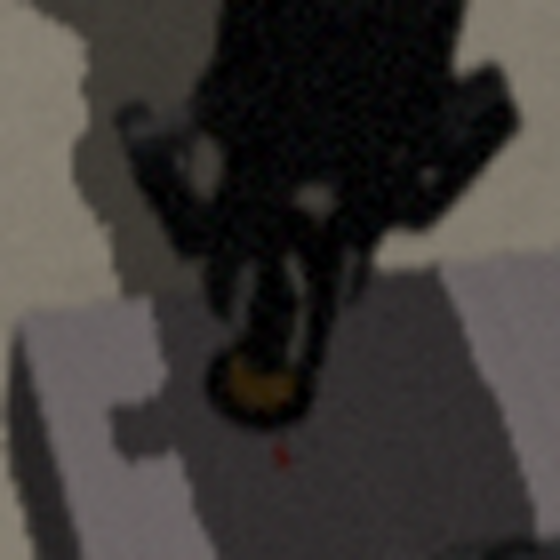

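The force fell back to its free level after the 1 mm shift, so the socket has entered. I'll lower it on.

Call:
{"name": "move_arm", "arguments": {
  "commands": [0,0,-0.2,0,0,0,0,0,0,-0.4,0,0,0,0,0,0,-0.6,0,0,0,0,0,0,-0.6,0,0,0,0]
}}

```text
clock: 8.6
tool_pos: [0.5163, 0.1316, 0.1139]
tool_rot: [[0.001, -0.157, -0.988], [0.001, -0.988, 0.157], [-1.0, -0.001, -0.0]]
contact_force: [0.1, 0.3, -2.7]
gripper_width: 0.0271
```

Call:
{"name": "move_arm", "arguments": {
  "commands": [0,0,-0.2,0,0,0,0,0,0,-0.4,0,0,0,0,0,0,-0.55,0,0,0,0,0,0,-0.55,0,0,0,0,0,0,-0.55,0,0,0,0]
}}

```text
clock: 9.1
tool_pos: [0.5163, 0.1315, 0.1084]
tool_rot: [[0.0, -0.157, -0.988], [0.001, -0.988, 0.157], [-1.0, -0.001, -0.0]]
contact_force: [-0.3, 0.8, -2.3]
gripper_width: 0.027
```

Call:
{"name": "move_arm", "arguments": {
  "commands": [0,0,-0.1,0,0,0,0,0,0,-0.2,0,0,0,0,0,0,-0.3,0,0,0,0,0,0,-0.3,0,0,0,0,0,0,-0.3,0,0,0,0]
}}

```text
clock: 9.6
tool_pos: [0.5164, 0.1315, 0.1054]
tool_rot: [[0.0, -0.157, -0.988], [0.001, -0.988, 0.157], [-1.0, -0.001, -0.0]]
contact_force: [0.8, 1.1, 0.6]
gripper_width: 0.0275
```

Call:
{"name": "move_arm", "arguments": {
  "commands": [0,0,-0.1,0,0,0,0,0,0,-0.2,0,0,0,0,0,0,-0.3,0,0,0,0,0,0,-0.4,0,0,0,0,0,0,-0.4,0,0,0,0]
}}

```text
clock: 10.1
tool_pos: [0.5164, 0.1315, 0.1014]
tool_rot: [[0.001, -0.157, -0.988], [0.001, -0.988, 0.157], [-1.0, -0.001, -0.0]]
contact_force: [-1.2, -0.2, 4.4]
gripper_width: 0.0266
```

Call:
{"name": "move_arm", "arguments": {
  "commands": [0,0,-0.1,0,0,0,0,0,0,-0.2,0,0,0,0,0,0,-0.2,0,0,0,0]
}}

```text
clock: 10.4
tool_pos: [0.5164, 0.1315, 0.0994]
tool_rot: [[0.0, -0.157, -0.988], [0.001, -0.988, 0.157], [-1.0, -0.001, -0.0]]
contact_force: [-2.0, -0.6, 5.0]
gripper_width: 0.0269
```

Call:
{"name": "move_arm", "arguments": {
  "commands": [0,0,-0.1,0,0,0,0,0,0,-0.1,0,0,0,0,0,0,-0.1,0,0,0,0]
}}

```text
clock: 10.7
tool_pos: [0.5165, 0.1315, 0.0991]
tool_rot: [[0.0, -0.158, -0.988], [0.002, -0.988, 0.158], [-1.0, -0.002, -0.0]]
contact_force: [-10.0, -0.9, 25.5]
gripper_width: 0.0271
```

Call:
{"name": "move_arm", "arguments": {
  "commands": [0,0,0.03,0,0,0,0,0,0,0.03,0,0,0,0,0,0,0.03,0,0,0,0]
}}

```text
clock: 11.0
tool_pos: [0.5164, 0.1315, 0.0994]
tool_rot: [[0.0, -0.158, -0.988], [0.002, -0.988, 0.158], [-1.0, -0.002, 0.0]]
contact_force: [-3.4, -1.2, 6.0]
gripper_width: 0.0266
```

```bash
python3 - <<'E'
from h import *
T=wristT();i=grab_frame('wrist');s=grab_frame('scene')
for k in range(3):
    o=get_obs();print(o['clock'],o['tool_pos'],o['contact_force'],o['gripper_width']); grab_frame('top')
r=lambda i,x,y,w,h,s:cv2.resize(i[y:y+h,x:x+w],None,fx=s,fy=s,interpolation=cv2.INTER_CUBIC)
cv2.imwrite('pics/z8.png',np.hstack([r(i,260,190,120,120,4),r(s,365,130,60,60,8)]))
E
```

```text
11.1 [0.51644583 0.13153603 0.09943028] [-1.81603174  0.20344832  6.46954146] 0.02698334588193838
11.15 [0.51640993 0.13155309 0.09940841] [-2.79902613 -0.26920031  6.00259421] 0.027072460032353727
11.2 [0.51642377 0.13156336 0.09942414] [-3.52705884 -0.42288504  5.98029679] 0.027003149808843514
```

View pics/z8.png

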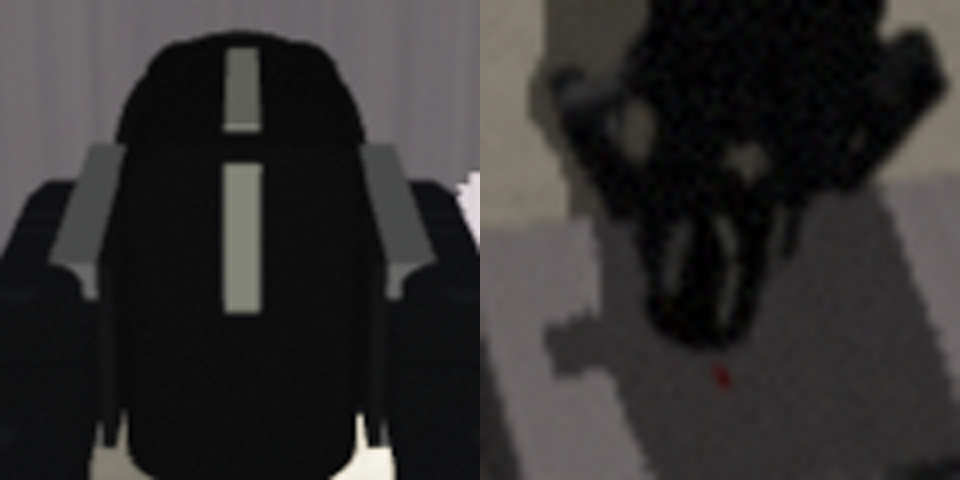

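```bash
python3 -c "
from workcell import *
print(finish_job());o=get_obs();print(o['clock'],o['tool_pos'],o['contact_force'])"
```

```text
the job is handed in; nothing more can be done
None
the job is handed in; nothing more can be done
```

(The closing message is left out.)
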